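# Line up the date stamp over a carton in the stamping cradle

### The job

Get the pale green carton ready for date-stamping: seat it flat between the blue corner stops of the stamping cradle and let go of it. Then take the date stamp by its blue cap, carry it over the things on the desk and finish while still holding it upright about a centimetre above the carton, centred on the lid with long side along long side, so that I can check it before it is pressed. Do not press the cap in, let the stamp touch the carton or the cradle, or shift anything else on the desk.

Things in the scene. Friction and masses are not known exactly. Their poses are not given: they have to be found in the camera images.
- pin_box: the pale green carton to be stamped, a closed box 45 x 60 x 22 mm (x, y, z), loose, 50 g nominal (weight varies); lies flat with its lid up on the back left part of the desk. Origin: centre of its underside; long side along its y axis. Easily gripped across its 45 mm width; fixed clutter (label carton, pen pot) stands over 11 cm behind it
- box_lid (a point): centre of the carton's lid, 22 mm above the carton's origin, same axes as the carton
- cradle: stamping cradle, fixed: bare steel plate 112 x 124 mm (x, y) with four blue corner stops round a pocket 49 x 64 mm (long side along y; 2 mm free on each side of the carton). Stops: 9 mm above the pocket floor, 8 mm thick, inner top edge bevelled 3 mm; between them the middle 36 mm of the long sides is open for fingers. Origin: centre of the underside, on the desk
- cradle_floor (a point): centre of the pocket floor of the cradle, 11 mm above the desk, same axes as the cradle; the seated carton's origin lies here
- stamp: self-inking date stamp, loose, 110 g nominal (weight varies): black foot frame 40 x 60 mm (x, y), 42 mm high, and on it a blue cap 44 x 66 mm that reaches from 62 to 98 mm above the foot. Stands upright on the front left part of the desk. Origin: centre of the underside of the foot; long side along its y axis. Grip it by the cap across its 44 mm width; it lifts by the cap, which stays out
- stamp_cap (a joint): how far the sprung cap of the stamp is pressed in, m: 0 fully out, 0.016 fully pressed
- staple_box: blue box of staples, 38 x 55 x 30 mm, loose, stands next to the pale green carton (they may change places); not to be used. Origin: centre of the underside
- tape_dispenser: black weighted tape dispenser, 55 x 167 x 72 mm (x, y, z), loose; stands between the stamp and the cradle, with its long side leading away from the robot. Origin: centre of the underside
- note_cube: cube of coloured sticky notes, 76 x 77 x 46 mm, loose, behind the cradle near the shelves. Origin: centre of the underside
- sorter_corner (a point): front left corner, at desk level, of the fixed grey mail sorter: tall shelves (0.64 m) that reach from here to the right (-y) and back (+x); keep the gripper and wrist well in front of them
- stapler: black desk stapler, 38 x 165 x 58 mm, loose, at the back to the right of the cradle. Origin: centre of the underside

How it is judged:
On the way, in this order (a step that is already met when the one before it is completed fails the run):
1. the pale green carton is seated flat in the cradle and let go (horizontal distance between pin_box and cradle_floor below 0.005 m and z of pin_box in the frame of cradle_floor below 0.003 m and angle between pin_box's own z axis and vertical below 0.06 rad and angle between the y axis of pin_box and the y axis of cradle, either way round below 0.15 rad and linear speed of pin_box below 0.02 m/s and contact force between pin_box and the fingers below 0.1 N), for 0.2 s.
2. the stamp is lifted off the desk in the gripper (height (world z) of stamp above 0.025 m and contact force between stamp and the fingers above 1 N), for 0.2 s.
At the end, for the whole second after the job is handed in: Carton flat in the cradle (5 mm, 0.15 rad), not touched; stamp held still in the fingers, upright within 0.1 rad, foot 3 to 20 mm above the lid, within 7 mm of its centre and 0.12 rad of its long direction (either way round), cap not pressed, touching nothing but the gripper (horizontal distance between pin_box and cradle_floor below 0.005 m and z of pin_box in the frame of cradle_floor below 0.003 m and angle between pin_box's own z axis and vertical below 0.06 rad and angle between the y axis of pin_box and the y axis of cradle, either way round below 0.15 rad and contact force between pin_box and the arm below 0.1 N and contact force between pin_box and the fingers below 0.1 N and horizontal distance between stamp and box_lid below 0.007 m and z of stamp in the frame of box_lid between 0.003 and 0.02 m and angle between the y axis of stamp and the y axis of pin_box, either way round below 0.12 rad and angle between stamp's own z axis and vertical below 0.1 rad and linear speed of stamp below 0.02 m/s and contact force between stamp and the fingers above 1 N and contact force between stamp and pin_box below 0.1 N and contact force between stamp and cradle below 0.1 N and contact force between stamp and tape_dispenser below 0.1 N and value of joint stamp_cap below 0.008 m); the arm keeps its last pose, push and grip.
It fails at once if the stamp touches the carton or the cradle (contact force between stamp and pin_box above 0.5 N or contact force between stamp and cradle above 0.5 N).
It fails at once if the cap of the stamp is pressed in (more than 8 mm) (value of joint stamp_cap above 0.008 m).
It fails at once if another thing on the desk is moved by more than 15 mm (distance of any of staple_box, tape_dispenser, note_cube, stapler from where it was at the start of the episode above 0.015 m).
It also fails if it takes over 69 s, if anything falls off the work surface, if the arm or the gripper's body presses on something with over 40 N, if the wrist force passes 120 N, or if a joint passes its speed limit or range.

### The arm

A 6-joint arm with a two-finger parallel gripper is mounted at the origin on a cart in front of the work surface, level with it; the furniture and walls round the work are solid. World frame = base frame: x ahead of the robot, y to its left, z up, the work surface at z = 0. Lengths are in m, angles in rad, forces in N, time in s.
With the tool pointing down it reaches from about 0.275 to 0.85 m from the base axis. Payload 5.2 kg.
Tool frame: the origin (TCP) lies on the centre line of the jaws, within the pads' length; the fingertips stand 11 mm ahead of it and the grasp point (between the pads) lies 8 mm behind it; z points along the fingers, y is the line along which they close (so a half turn about z gives the same grasp; the last joint's range is limited). The gripper opens to 85 mm and grips with 20 to 120 N. Pads are 22 mm wide; open, the fingers measure 114 mm over their backs; the gripper's body (76 mm by 85 mm) begins 54 mm behind the grasp point. The pads swing forward as they close: fully open they stand 13 mm farther back than shut.
Start: joints at [-1.481, 0.259, 1.535, -0, 1.348, -0.203], TCP at [0.159, -0.527, 0.242] pointing down, gripper open.
Joint ranges: [-3.14, 3.14], [-0.91, 2.08], [0.19, 2.58], [-1.22, 4.36], [0.22, 2.71], [-3.12, 3.12]. Speed limits (rad/s): [2.57, 2.57, 3.14, 3.14, 3.14, 3.14].

### API

Orientations are given as a 3x3 rotation matrix whose columns are the frame's x, y, z axes.
In Python, from station import env gives the robot as it stands.
- The arm moves only by the tool step_arm, never from a script. Its argument "steps" is a list of rows, each a list of 2 entries, a list of its own where there are three numbers: the shift along the tool's x, y, z in units of 0.02 m (1.0 is 0.02 m), then the turn, a rotation vector about the tool's x, y, z in units of 8 degrees (1.0 is 8 degrees). In form: [[[x, y, z], [ax, ay, az]], ...]. A call has 1 to 20 rows; each row shifts and turns the commanded pose from where the row before left it, along the tool's axes as they then stand; what a row does not reach is not made up. A row lasts 1/10 s, in which the tool goes at most 50 mm and 8.59 degrees, less where a joint would pass 70% of its speed; a pose out of reach is approached as far as the arm can. A call with a number of a shift or a turn outside -1 to 1 is refused whole. A call with a gripper value outside its range is refused whole. "grip" is the opening, from 0 (shut) to 1 (fully open), set as the call begins (left out, the last holds). The fingers move at their own pace and stop on an object; the grip force is fixed at half the most. Time passes only in rows, so rows that do not move let the fingers close. It gives the time, the measured TCP pose, the force, the opening and the grip force at its end, in the units of the state.
- env.observe(): the state, without advancing time (a new reading comes with each control period).
- env.snapshot(name): name is "side" or "top"; returns (picture, depth): 480x640x3 uint8, red, green, blue; 480x640 float32, m along the optical axis (not along the pixel's ray), 0 where there is no reading.
- env.calibration(name): a dict with "fx", "fy", "cx", "cy" (pixels), "distortion" ([k1, k2, p1, p2, k3] as OpenCV has them; the pictures are not rectified), "R" (3x3) and "t" (3): a world point X has camera coordinates R X + t. Camera axes: x right, y down, z forward; pixel columns grow to the right and rows downward; lengths in m; the calibration is good to about 2 mm. A picture is of the moment at which its call begins. calibration takes no time and is no camera call.
- env.job_done(): hands the job in; it is judged then, once.
Trained networks look in the newest picture that a camera, given by its name, has taken for a name from the list of things; names that differ only in an ending like _2 or _b are one class to them, and where a whole thing is asked for, a point or a joint stands for the part that bears it (a point fixed in the world has none). Each returns a list of dicts, best first, with "confidence" (0 to 1); they miss things now and then, are a little off and sometimes report something else, mostly with a low value. They report only what shows in the picture. A call takes as long as a camera call.
- env.spot_in(thing, camera): "xy" ([column, row] in pixels, amid what is visible of it).
- env.spot_point(thing, camera): "xy" ([column, row] in pixels: a listed point, or the origin of a listed thing).
The state is a dict: "t": time; "joint_pos": joint angles; "joint_velocities": joint speeds; "joint_torque": joint torques, N m; "position": TCP position; "eef_rot": TCP orientation; "ft_force": force on the tool from outside, world axes, zero at the start; "ft_torque": the same for the moment, N m; "width": finger opening in m; "finger_force": force on a finger pad.
Only numpy, scipy, OpenCV 4.12 (cv2) and the standard library are available. Lean on these libraries where they do the work, as an engineer would, in place of code of your own. Each camera call takes 0.05 s, during which the arm holds its last target. There are 200 camera calls.

## Working session

There is one attempt and no reset: what is moved stays moved. The work goes in short steps, Python scripts to look and compute and a tool call to move; the robot and the scene stay as the last step left them, time stands still between calls to the robot, and variables do not carry over. Pictures are saved under pics/ and viewed, at most 10 in all, crops included, and the job is handed in when it is done.

Besides the shell and the picture viewer there is one more tool, called after "Emit:" as name([rows], argument=value, ...), one row to a line, values as JSON. step_arm: Moves the arm, as the interface text tells. Shifts and turns lie within -1 to 1; 1 stands for 0.02 m of shift or 8 degrees of turn. Its arguments: {"type":"object","properties":{"steps":{"type":"array"},"grip":{"type":"number"}},"required":["steps"]}

```bash
mkdir -p pics; ls
python3 - <<'E'
from station import env
import cv2,numpy as np,pickle
s=env.observe();print(s['t'],s['position'],s['eef_rot'],s['width'])
for n in('side','top'):
    p,d=env.snapshot(n);cv2.imwrite(f'pics/{n}0.png',p[:,:,::-1]);np.savez(f'pics/{n}0.npz',p=p,d=d)
    c=env.calibration(n);print(n,c)
    for th in('pin_box','box_lid','cradle','cradle_floor','stamp','staple_box','tape_dispenser','note_cube','stapler','sorter_corner'):
        r=env.spot_point(th,n);print(th,[(np.round(q['xy'],1),round(q['confidence'],2)) for q in r[:2]])
E
```

```text
pics
0.0 [ 0.15873729 -0.52606033  0.24145656] [[ 9.57434427e-01  2.88650804e-01 -1.75709225e-04]
 [ 2.88650624e-01 -9.57432697e-01  1.85675237e-03]
 [ 3.67723308e-04 -1.82843722e-03 -9.99998261e-01]] 0.08547537734703883
side {'fx': 589.1055246521264, 'fy': 589.1055246521264, 'cx': 318.12820107465427, 'cy': 245.67392753364592, 'distortion': array([-0.18214728,  0.        ,  0.        ,  0.        ,  0.        ]), 'R': array([[-0.98595849, -0.16681062, -0.00775055],
       [-0.0610073 ,  0.40302065, -0.91315522],
       [ 0.15544762, -0.89986031, -0.4075383 ]]), 't': array([0.4844072 , 0.19485562, 0.75029399])}
pin_box [(array([228.9, 362.4]), 0.79)]
box_lid [(array([226.3, 348.7]), 0.61)]
cradle [(array([396.7, 258.2]), 0.66)]
cradle_floor [(array([399.4, 254.9]), 0.9)]
stamp [(array([356.7, 369.2]), 0.98)]
staple_box [(array([259.8, 325.5]), 0.84)]
tape_dispenser [(array([362. , 304.8]), 0.71)]
note_cube [(array([298.1, 276.5]), 0.74)]
stapler [(array([316.6, 225.1]), 0.69)]
sorter_corner [(array([248.1, 283.1]), 0.79)]
top {'fx': 478.8665265543834, 'fy': 478.8665265543834, 'cx': 312.6505605574394, 'cy': 244.0788335430527, 'distortion': array([-0.08750294,  0.        ,  0.        ,  0.        ,  0.        ]), 'R': array([[-0.00385141, -0.99935437, -0.03572142],
       [-0.99739705,  0.00641102, -0.07181941],
       [ 0.07200205,  0.03535183, -0.99677778]]), 't': array([-0.20470108,  0.51666082,  0.95739725])}
pin_box [(array([296.2, 277.5]), 0.4)]
box_lid [(array([199.1, 192.1]), 0.62)]
cradle [(array([386.2, 304.9]), 0.67)]
cradle_floor [(array([388.2, 298.4]), 0.79)]
stamp []
staple_box [(array([252.3, 207.1]), 0.83), (array([203.5, 194.5]), 0.16)]
tape_dispenser [(array([296.4, 277. ]), 0.95)]
note_cube [(array([339.9, 215.6]), 0.92)]
stapler [(array([446. , 218.1]), 0.88)]
sorter_corner [(array([316.7, 181.4]), 0.93)]
```

View pics/top0.png

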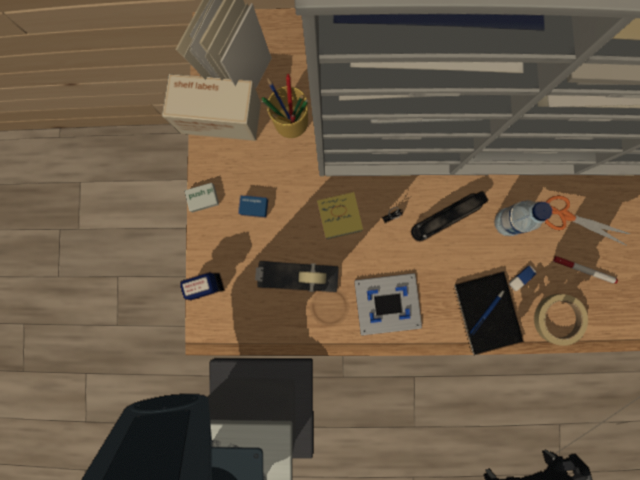

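View pics/side0.png

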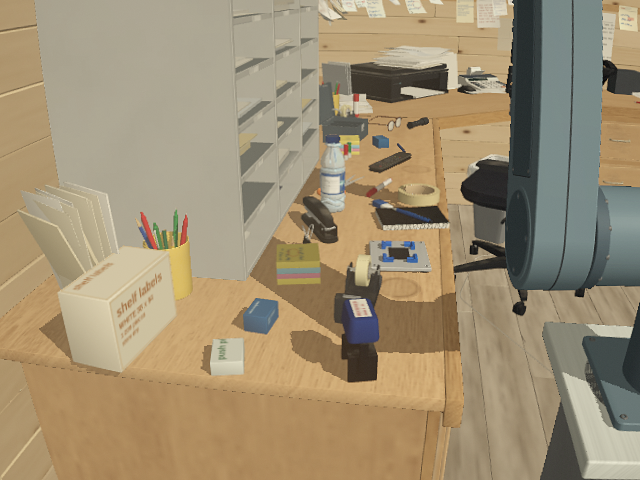

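The top view shows the carton at (201,197), the staple box at (253,206), the stamp cap at (201,287), the tape dispenser at (298,277) and the cradle pocket at (388,304). The side view agrees: carton (227,355), stamp (358,345). Next I'll get metric poses from the depth.

```bash
cat > h.py <<'E'
import cv2,numpy as np
from station import env
def cloud(n,d):
    c=env.calibration(n);K=np.array([[c['fx'],0,c['cx']],[0,c['fy'],c['cy']],[0,0,1]])
    v,u=np.mgrid[0:480,0:640]
    q=cv2.undistortPoints(np.stack([u,v],-1).reshape(-1,1,2).astype(np.float64),K,c['distortion']).reshape(480,640,2)
    X=np.dstack([q*d[...,None],d]);return (X-c['t'])@c['R']   # R^T(X-t)
def rect(W,m):
    P=W[m][:,:2];(cx,cy),(w,h),a=cv2.minAreaRect((P*1000).astype(np.float32))
    b=cv2.boxPoints(((cx,cy),(w,h),a));e=b[1]-b[0];f=b[2]-b[1];L=e if np.hypot(*e)>np.hypot(*f) else f
    ang=np.degrees(np.arctan2(L[1],L[0]))%180
    return dict(n=int(m.sum()),c=np.round([cx,cy],1),mean=np.round(P.mean(0)*1000,1),size=np.round(sorted([w,h]),1),long_deg=round(ang,1),z=np.round(np.percentile(W[m][:,2],[5,50,95])*1000,1))
def near(W,x,y,r,z0,z1):
    return (np.hypot(W[...,0]-x,W[...,1]-y)<r)&(W[...,2]>z0)&(W[...,2]<z1)
E
python3 - <<'E'
from h import *
for n in('top','side'):
    f=np.load(f'pics/{n}0.npz');d=f['d'];p=f['p'].astype(int);W=cloud(n,d)
    if n=='top':
        for k,(u,v) in dict(box=(201,197),stap=(253,206),stamp=(201,287),tape=(285,277),crad=(388,304),note=(340,215),desk=(230,240)).items(): print(k,np.round(W[v,u],3),p[v,u])
        C={k:W[v,u,:2] for k,(u,v) in dict(box=(201,197),stap=(253,206),stamp=(201,287),crad=(388,304),tape=(298,277)).items()}
    print(n,'noise desk',[np.round(np.percentile(W[near(W,*C['box']+[-.07,-.02],.02,-.05,.05)][:,2]*1000,[5,50,95]),1)])
    for k,r,a,b in(('box',.045,.014,.03),('box',.05,.008,.03),('stap',.045,.02,.04),('stamp',.06,.088,.11),('stamp',.06,.055,.11),('stamp',.08,.008,.05),('crad',.1,.005,.03),('crad',.06,.016,.03),('tape',.12,.01,.09)):
        m=near(W,*C[k],r,a,b)
        if m.sum()>20: print(n,k,rect(W,m))
    blue=(p[...,2]>p[...,0]+50)
    m=near(W,*C['crad'],.08,.0,.04)&blue
    if m.sum()>10: print('blue stops',rect(W,m))
E
```

```text
box [0.614 0.022 0.021] [159 154 135]
stap [ 0.592 -0.088  0.031] [39 65 86]
stamp [ 0.43  -0.001  0.1  ] [174 153 133]
tape [ 0.449 -0.151  0.018] [26 26 25]
crad [ 0.394 -0.359  0.009] [23 21 20]
note [ 0.571 -0.263  0.044] [103  78  41]
desk [ 0.526 -0.035 -0.001] [93 70 47]
top noise desk [array([-3.7, -0.7,  2.3])]
top box {'n': 659, 'c': array([614.3,  23.5]), 'mean': array([614. ,  22.9]), 'size': array([46.4, 61.7]), 'long_deg': np.float32(105.3), 'z': array([18. , 21.3, 24.3])}
top box {'n': 690, 'c': array([614.3,  23.5]), 'mean': array([613.6,  22.3]), 'size': array([46.4, 61.7]), 'long_deg': np.float32(105.3), 'z': array([15. , 21.1, 24.2])}
top stap {'n': 527, 'c': array([593.7, -84.6]), 'mean': array([593.2, -85.4]), 'size': array([38.8, 55.7]), 'long_deg': np.float32(84.0), 'z': array([25.8, 29.5, 32.4])}
top stamp {'n': 671, 'c': array([432.9,   9.2]), 'mean': array([432.8,   7.5]), 'size': array([39.5, 62.2]), 'long_deg': np.float32(106.8), 'z': array([ 92.4,  97.1, 100. ])}
top stamp {'n': 802, 'c': array([432.6,   7. ]), 'mean': array([432.9,   3.9]), 'size': array
[... 2034 characters left out ...]
 crad {'n': 1713, 'c': array([ 396.1, -370.6]), 'mean': array([ 392.6, -347.1]), 'size': array([110.7, 155.4]), 'long_deg': np.float32(96.8), 'z': array([ 9.2, 13.3, 21.4])}
side crad {'n': 234, 'c': array([ 395.7, -357. ]), 'mean': array([ 395.1, -354.3]), 'size': array([65.4, 84. ]), 'long_deg': np.float32(96.0), 'z': array([16.6, 20.6, 23. ])}
side tape {'n': 1965, 'c': array([ 491. , -200.3]), 'mean': array([ 472.2, -189.9]), 'size': array([140., 202.]), 'long_deg': np.float32(84.1), 'z': array([14.9, 36.3, 68.7])}
blue stops {'n': 251, 'c': array([ 394.3, -356.8]), 'mean': array([ 393.8, -352. ]), 'size': array([64.2, 83. ]), 'long_deg': np.float32(95.7), 'z': array([13.3, 19.7, 22.8])}
```

Emit:
step_arm([
  [[0,0,0],[0,0,-1]],
  [[0,0,0],[0,0,-1]],
  [[0,0,0],[0,0,-1]],
  [[0,0,0],[0,0,-1]],
  [[0,0,0],[0,0,-1]],
  [[0,0,0],[0,0,-1]],
  [[0,0,0],[0,0,-1]],
  [[0,0,0],[0,0,-1]],
  [[0,0,0],[0,0,-1]],
  [[0,0,0],[0,0,-1]],
  [[0,0,0],[0,0,-1]],
  [[0,1,0],[0,0,0]],
  [[0,1,0],[0,0,0]],
  [[0,1,0],[0,0,0]],
  [[0,1,0],[0,0,0]],
  [[0,1,0],[0,0,0]],
  [[0,1,0],[0,0,0]],
  [[0,1,0],[0,0,0]],
  [[0,1,0],[0,0,0]],
  [[0,1,0],[0,0,0]],
], grip=1)

```text
t: 3.1
position: [0.3336, -0.4804, 0.2423]
eef_rot: [[-0.255, 0.967, -0.0], [0.967, 0.255, 0.0], [0.0, -0.0, -1.0]]
ft_force: [-0.3, 0.5, -0.5]
width: 0.0851
finger_force: 0.0
```

```bash
cat >> h.py <<'E'
def go(x,y,z,yx):
    "remaining move to target (tool x yaw yx deg, tool down) in tool axes/units"
    s=env.observe();R=s['eef_rot'];p=s['position']
    c,q=np.cos(np.radians(yx)),np.sin(np.radians(yx))
    T=np.array([[c,q,0],[q,-c,0],[0,0,-1]])
    rv=cv2.Rodrigues(R.T@T)[0].ravel()
    print('t',round(s['t'],2),'p',np.round(p,4),'w',round(s['width'],4),'F',np.round(s['ft_force'],1),'ff',s['finger_force'],'q6',round(s['joint_pos'][5],2))
    print('shift now axes',np.round(R.T@(np.array([x,y,z])-p)/.02,2),'after turn axes',np.round(T.T@(np.array([x,y,z])-p)/.02,2),'turn',np.round(np.degrees(rv)/8,3))
E
python3 -c "
from h import *
go(.615,.024,.13,105)"
```

```text
t 3.1 p [ 0.3336 -0.4804  0.2423] w 0.0851 F [-0.3  0.5 -0.5] ff 0.0 q6 -1.41
shift now axes [20.8  20.04  5.61] after turn axes [20.72 20.12  5.61] turn [-0.    -0.    -0.028]
```

Emit:
step_arm([
  [[1,1,0],[0,0,0]],
  [[1,1,0],[0,0,0]],
  [[1,1,0],[0,0,0]],
  [[1,1,0],[0,0,0]],
  [[1,1,0],[0,0,0]],
  [[1,1,0],[0,0,0]],
  [[1,1,0],[0,0,0]],
  [[1,1,0],[0,0,0]],
  [[1,1,0],[0,0,0]],
  [[1,1,0],[0,0,0]],
  [[1,1,0],[0,0,0]],
  [[1,1,0],[0,0,0]],
  [[1,1,0],[0,0,0]],
  [[1,1,0],[0,0,0]],
  [[1,1,0],[0,0,0]],
  [[1,1,0],[0,0,0]],
  [[1,1,0.5],[0,0,0]],
  [[1,1,1],[0,0,0]],
  [[1,1,1],[0,0,0]],
  [[1,1,1],[0,0,0]],
])

```text
t: 5.1
position: [0.6181, 0.0092, 0.1717]
eef_rot: [[-0.255, 0.967, 0.0], [0.967, 0.255, -0.0], [-0.0, 0.0, -1.0]]
ft_force: [0.1, 0.4, -0.0]
width: 0.0853
finger_force: 0.0
```

```bash
python3 -c "
from h import *
go(.615,.024,.013,105)"
```

```text
t 5.1 p [0.6181 0.0092 0.1717] w 0.0853 F [ 0.1  0.4 -0. ] ff 0.0 q6 -0.42
shift now axes [0.76 0.03 7.93] after turn axes [0.76 0.04 7.94] turn [ 0.003  0.002 -0.027]
```

Emit:
step_arm([
  [[0.76,0.03,0],[0,0,0]],
  [[0,0,1],[0,0,0]],
  [[0,0,1],[0,0,0]],
  [[0,0,1],[0,0,0]],
  [[0,0,1],[0,0,0]],
  [[0,0,1],[0,0,0]],
  [[0,0,1],[0,0,0]],
  [[0,0,1],[0,0,0]],
  [[0,0,0.5],[0,0,0]],
  [[0,0,0.43],[0,0,0]],
  [[0,0,0],[0,0,0]],
  [[0,0,0],[0,0,0]],
])

```text
t: 6.3
position: [0.6148, 0.0228, 0.0145]
eef_rot: [[-0.255, 0.967, 0.001], [0.967, 0.255, -0.0], [-0.0, 0.001, -1.0]]
ft_force: [1.1, 0.3, 0.7]
width: 0.0851
finger_force: 0.0
```

Emit:
step_arm([
  [[0,0,0],[0,0,0]],
  [[0,0,0],[0,0,0]],
  [[0,0,0],[0,0,0]],
  [[0,0,0],[0,0,0]],
  [[0,0,0],[0,0,0]],
  [[0,0,0],[0,0,0]],
  [[0,0,0],[0,0,0]],
  [[0,0,0],[0,0,0]],
], grip=0)

```text
t: 7.1
position: [0.6151, 0.0229, 0.0147]
eef_rot: [[-0.255, 0.967, 0.002], [0.967, 0.255, -0.0], [-0.001, 0.002, -1.0]]
ft_force: [-0.3, -0.1, 6.1]
width: 0.0436
finger_force: 63.2
```

Emit:
step_arm([
  [[0,0,-0.5],[0,0,0]],
  [[0,0,-1],[0,0,0]],
  [[0,0,-1],[0,0,0]],
  [[0,0,-1],[0,0,0]],
  [[0,0,-1],[0,0,0]],
  [[0,0,-1],[0,0,0]],
  [[0,0,-1],[0,0,0]],
  [[0,0,-0.5],[0,0,1]],
  [[0,0,0],[0,0,0.1]],
  [[0,0,0],[0,0,0]],
])

```text
t: 8.1
position: [0.6139, 0.023, 0.1536]
eef_rot: [[-0.107, 0.994, -0.0], [0.994, 0.107, 0.0], [0.0, -0.0, -1.0]]
ft_force: [0.2, -0.6, -1.5]
width: 0.0435
finger_force: 62.5
```

Run:
```python
from h import *
for n in('top','side'):
    f=np.load(f'pics/{n}0.npz');W=cloud(n,f['d'])
    o=W-[.394,-.3578,0]
    for a in (95,96,97): # plate extents in cradle axes
        y=np.array([np.cos(np.radians(a)),np.sin(np.radians(a))]);x=np.array([y[1],-y[0]])
        u=o[...,:2]@x;v=o[...,:2]@y
        m=(abs(u)<.066)&(abs(v)<.07)&(W[...,2]>.0055)&(W[...,2]<.03)
        s=m&(W[...,2]>.0155)&(abs(u)<.05)&(abs(v)<.06)
        e=lambda q:np.round(np.percentile(q*1000,[1,99]),1)
        print(n,a,'plate u',e(u[m&(abs(v)<.05)]),'v',e(v[m&(abs(u)<.045)]),'stops u',e(u[s]),'v',e(v[s]))
    m=(abs(u)<.075)&(abs(v)<.08)&(W[...,2]>.0065)&(W[...,2]<.03)&(abs(v)<.066)&(abs(u)<.062)
    print(rect(W,m))
go(.3945,-.3578,.155,96)
```

```text
top 95 plate u [-54.9  54.8] v [-61.5  60.6] stops u [-38.9  33. ] v [-41.   39.9]
top 96 plate u [-54.8  54.5] v [-61.2  60.6] stops u [-38.3  32.9] v [-40.6  39.6]
top 97 plate u [-54.9  54.5] v [-61.4  60.5] stops u [-37.7  33.1] v [-40.6  39.6]
{'n': 3386, 'c': array([ 394.1, -358.8]), 'mean': array([ 394.1, -358.3]), 'size': array([112.8, 125.4]), 'long_deg': np.float32(96.7), 'z': array([ 8.1, 10.9, 18.6])}
side 95 plate u [-53.5  53.9] v [-58.2  63. ] stops u [-31.4  34.6] v [-40.5  42.7]
side 96 plate u [-53.4  54.1] v [-58.3  62.6] stops u [-30.9  34.3] v [-40.5  42.5]
side 97 plate u [-53.3  54.2] v [-58.1  62.7] stops u [-31.1  34.7] v [-40.5  42.4]
{'n': 1694, 'c': array([ 394.5, -357.6]), 'mean': array([ 392.7, -347.4]), 'size': array([110.7, 129.3]), 'long_deg': np.float32(96.8), 'z': array([ 9.8, 13.3, 21.4])}
t 8.1 p [0.6139 0.023  0.1536] w 0.0435 F [ 0.2 -0.6 -1.5] ff 62.52511024475098 q6 -0.25
shift now axes [-17.76 -12.94  -0.07] after turn axes [-17.79 -12.9   -0.07] turn [-0.003 -0.001  0.016]
```

Emit:
step_arm([
  [[-1,-0.5,0],[0,0,0]],
  [[-1,-0.7,0],[0,0,0]],
  [[-1,-0.7,0],[0,0,0]],
  [[-1,-0.7,0],[0,0,0]],
  [[-1,-0.7,0],[0,0,0]],
  [[-1,-0.7,0],[0,0,0]],
  [[-1,-0.7,0],[0,0,0]],
  [[-1,-0.7,0],[0,0,0]],
  [[-1,-0.7,0],[0,0,0]],
  [[-1,-0.7,0],[0,0,0]],
  [[-1,-0.8,0],[0,0,0]],
  [[-1,-0.8,0],[0,0,0]],
  [[-1,-0.8,0],[0,0,0]],
  [[-1,-0.8,0],[0,0,0]],
  [[-1,-0.8,0],[0,0,0]],
  [[-1,-0.8,0],[0,0,0]],
  [[-1,-0.7,0],[0,0,0]],
  [[-0.5,-0.4,1],[0,0,0]],
  [[-0.26,0,1],[0,0,0]],
  [[0,0,0],[0,0,0]],
])

```text
t: 10.1
position: [0.3967, -0.3554, 0.1103]
eef_rot: [[-0.105, 0.994, -0.004], [0.994, 0.105, 0.006], [0.006, -0.004, -1.0]]
ft_force: [0.3, 1.7, -0.5]
width: 0.0435
finger_force: 62.5
```

Emit:
step_arm([
  [[0,0,1],[0,0,0]],
  [[0,0,1],[0,0,0]],
  [[0,0,0],[0,0,0]],
  [[0,0,0],[0,0,0]],
])

```text
t: 10.5
position: [0.3987, -0.3562, 0.074]
eef_rot: [[-0.106, 0.994, -0.001], [0.994, 0.106, 0.001], [0.001, -0.0, -1.0]]
ft_force: [-0.5, -0.7, -0.9]
width: 0.0436
finger_force: 62.5
```

Run:
```python
from h import *
go(.3942,-.3577,.05,96.5)
for n in('top','side'):
    p,d=env.snapshot(n);cv2.imwrite(f'pics/{n}1.png',p[120:400,200:540,::-1] if n=='top' else p[150:330,290:530,::-1]);W=cloud(n,d);p=p.astype(int)
    g=(p.min(-1)>110)&near(W,.394,-.358,.06,.06,.085)
    print(n,g.sum());
    if g.sum()>30: print(rect(W,g))
    g=near(W,.394,-.358,.05,.055,.085);print(rect(W,g),env.spot_point('pin_box',n)[:1],env.spot_point('cradle_floor',n)[:1])
```

```text
t 10.5 p [ 0.3987 -0.3562  0.074 ] w 0.0436 F [-0.5 -0.7 -0.9] ff 62.517725229263306 q6 -1.04
shift now axes [-0.05 -0.23  1.2 ] after turn axes [-0.05 -0.23  1.2 ] turn [-0.003 -0.007 -0.055]
top 0h.py:12: RuntimeWarning: Mean of empty slice.
  return dict(n=int(m.sum()),c=np.round([cx,cy],1),mean=np.round(P.mean(0)*1000,1),size=np.round(sorted([w,h]),1),long_deg=round(ang,1),z=np.round(np.percentile(W[m][:,2],[5,50,95])*1000,1))
  ret = um.true_divide(
Traceback (most recent call last):
  File "h.py", line 12, in rect
    return dict(n=int(m.sum()),c=np.round([cx,cy],1),mean=np.round(P.mean(0)*1000,1),size=np.round(sorted([w,h]),1),long_deg=round(ang,1),z=np.round(np.percentile(W[m][:,2],[5,50,95])*1000,1))
                                                                                                                                                     ~~~~~~~~~~~~~^^^^^^^^^^^^^^^^^^^^^
IndexError: index -1 is out of bounds for axis 0 with size 0
```

Run:
```python
from h import *
n='side';p,d=env.snapshot(n);cv2.imwrite('pics/side1.png',cv2.resize(p[170:320,300:500,::-1],None,fx=4,fy=4));W=cloud(n,d)
s=env.observe();R=s['eef_rot'];o=(W-s['position'])@R   # tool coords
m=(abs(o[...,0])<.045)&(abs(o[...,1])<.03)&(o[...,2]>-.012)&(o[...,2]<.018)
# end face seen from +y(left): tool x positive end
print(m.sum(),np.round(np.percentile(o[m]*1000,[1,5,50,95,99],axis=0),1).tolist())
t=m&(o[...,2]<-.004);print('lid',t.sum(),np.round(np.percentile(o[t][:,0]*1000,[1,5,95,99]),1))
print(np.histogram(o[m][:,0]*1000,bins=np.arange(-44,46,4)))
```

```text
591 [[-24.7, -27.8, -11.2], [-19.2, -21.6, -10.7], [24.6, 0.9, -8.1], [32.8, 23.6, 9.3], [33.9, 28.4, 11.4]]
lid 363 [-25.7 -21.3  32.1  33.5]
(array([  0,   0,   0,   0,   9,  16,  21,  16,  17,  15,  23,  20,  32,
        54,  28,  19,  20,  52, 189,  60,   0,   0]), array([-44, -40, -36, -32, -28, -24, -20, -16, -12,  -8,  -4,   0,   4,
         8,  12,  16,  20,  24,  28,  32,  36,  40,  44]))
```

View pics/side1.png

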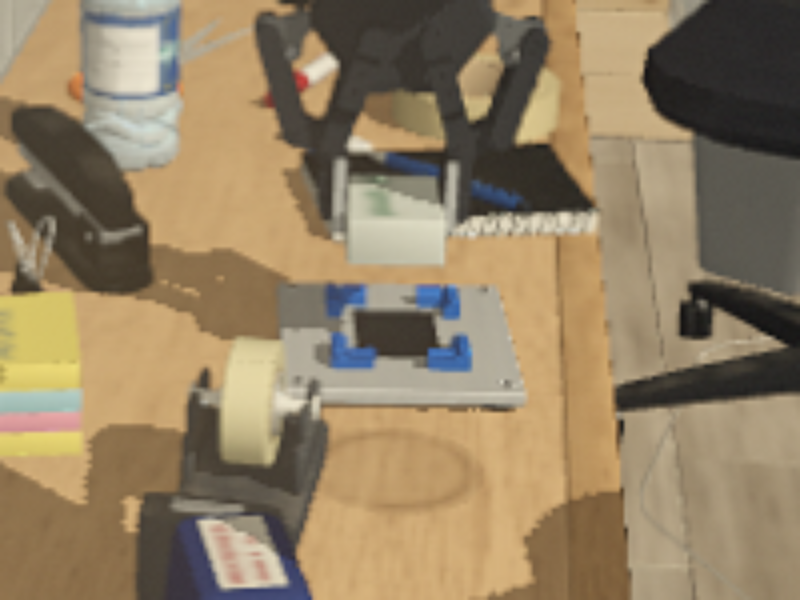

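The side crop shows the carton held level between the pads above the pocket. The lid spans about (350–445, 185–260) in the crop, with the stops below at (400,330). I'll correct the offset and come down.

Emit:
step_arm([
  [[-0.11,-0.23,0],[0,0,-0.055]],
  [[0,0,0.5],[0,0,0]],
  [[0,0,0.5],[0,0,0]],
  [[0,0,0],[0,0,0]],
  [[0,0,0],[0,0,0]],
  [[0,0,0],[0,0,0]],
])

```text
t: 11.2
position: [0.3943, -0.3595, 0.0536]
eef_rot: [[-0.112, 0.994, -0.0], [0.994, 0.112, 0.0], [0.0, -0.0, -1.0]]
ft_force: [-0.6, 0.3, -0.6]
width: 0.0434
finger_force: 62.5
```

```bash
python3 -c "
from h import *
go(.3943,-.3589,.026,96.5)"
```

```text
t 11.2 p [ 0.3943 -0.3595  0.0536] w 0.0434 F [-0.6  0.3 -0.6] ff 62.531501054763794 q6 -1.06
shift now axes [0.03 0.   1.38] after turn axes [0.03 0.   1.38] turn [-0.    -0.001 -0.01 ]
```

Emit:
step_arm([
  [[0.03,0,0.4],[0,0,0]],
  [[0,0,0.4],[0,0,0]],
  [[0,0,0.2],[0,0,0]],
  [[0,0,0],[0,0,0]],
  [[0,0,0],[0,0,0]],
])

```text
t: 11.7
position: [0.3942, -0.3588, 0.0335]
eef_rot: [[-0.112, 0.994, -0.0], [0.994, 0.112, 0.0], [0.0, -0.0, -1.0]]
ft_force: [0.6, -0.3, 0.4]
width: 0.0439
finger_force: 62.5
```

Emit:
step_arm([
  [[0,0,0.15],[0,0,0]],
  [[0,0,0.15],[0,0,0]],
  [[0,0,0],[0,0,0]],
  [[0,0,0],[0,0,0]],
])

```text
t: 12.1
position: [0.3942, -0.3588, 0.0277]
eef_rot: [[-0.112, 0.994, -0.0], [0.994, 0.112, 0.0], [0.0, -0.0, -1.0]]
ft_force: [0.7, 0.1, -0.7]
width: 0.044
finger_force: 62.5
```

Emit:
step_arm([
  [[0,0,0.07],[0,0,0]],
  [[0,0,0.03],[0,0,0]],
  [[0,0,0],[0,0,0]],
])

```text
t: 12.4
position: [0.3942, -0.3588, 0.0257]
eef_rot: [[-0.112, 0.994, 0.0], [0.994, 0.112, -0.0], [-0.0, 0.0, -1.0]]
ft_force: [-0.6, 0.6, -0.3]
width: 0.0435
finger_force: 62.5
```

Emit:
step_arm([
  [[0,0,0],[0,0,0]],
  [[0,0,0],[0,0,0]],
  [[0,0,0],[0,0,0]],
  [[0,0,0],[0,0,0]],
  [[0,0,0],[0,0,0]],
  [[0,0,0],[0,0,0]],
], grip=1)

```text
t: 13.0
position: [0.3942, -0.3588, 0.0257]
eef_rot: [[-0.112, 0.994, 0.0], [0.994, 0.112, -0.0], [-0.0, 0.0, -1.0]]
ft_force: [0.7, 0.4, 0.0]
width: 0.0853
finger_force: 0.0
```

Emit:
step_arm([
  [[0,0,-0.5],[0,0,0]],
  [[0,0,-1],[0,0,0]],
  [[0,0,-1],[0,0,0]],
  [[0,0,-1],[0,0,0]],
  [[0,0,-1],[0,0,0]],
  [[0,0,-1],[0,0,0]],
  [[0,0,-1],[0,0,0]],
  [[0,0,-1],[0,0,0]],
  [[0,0,-1],[0,0,0]],
  [[1,1,0],[0,0,-1]],
  [[1,1,0],[0,0,-0.2]],
  [[1,0.2,0],[0,0,0]],
  [[1,0,0],[0,0,0]],
  [[1,0,0],[0,0,0]],
  [[1,0,0],[0,0,0]],
  [[1,0,0],[0,0,0]],
  [[1,0,0],[0,0,0]],
  [[1,0,0],[0,0,0]],
  [[0,0,0],[0,0,0]],
])

```text
t: 14.9
position: [0.3905, -0.1741, 0.1959]
eef_rot: [[-0.277, 0.961, -0.0], [0.961, 0.277, 0.001], [0.001, -0.0, -1.0]]
ft_force: [0.8, 0.2, 0.4]
width: 0.0857
finger_force: 0.0
```

Run:
```python
from h import *
go(.4333,.0110,.15,107)
for n in('top','side'):
    p,d=env.snapshot(n);cv2.imwrite(f'pics/{n}2.png',p[:,:,::-1]);np.savez(f'pics/{n}2.npz',p=p,d=d);W=cloud(n,d)
    m=near(W,.394,-.358,.045,.026,.045)
    print(n,m.sum(),rect(W,m) if m.sum()>20 else '')
    m=near(W,.433,.01,.05,.06,.11);print(n,rect(W,m) if m.sum()>20 else '')
```

```text
t 14.9 p [ 0.3905 -0.1741  0.1959] w 0.0857 F [0.8 0.2 0.4] ff 0.0 q6 -0.96
shift now axes [8.3  4.63 2.3 ] after turn axes [8.23 4.75 2.29] turn [-0.001 -0.008 -0.111]
top 716 {'n': 716, 'c': array([ 393.8, -358.3]), 'mean': array([ 394. , -357.9]), 'size': array([45.6, 60.7]), 'long_deg': np.float32(96.2), 'z': array([29.9, 32.8, 35.8])}
top {'n': 623, 'c': array([432.5,   8.2]), 'mean': array([434.5,   9.7]), 'size': array([41. , 64.6]), 'long_deg': np.float32(107.0), 'z': array([ 84.2,  97.1, 100.2])}
side 410 {'n': 410, 'c': array([ 395. , -356.1]), 'mean': array([ 394.8, -349.7]), 'size': array([45.7, 66.1]), 'long_deg': np.float32(97.2), 'z': array([27.5, 35.1, 36.6])}
side {'n': 1483, 'c': array([434.2,  13.6]), 'mean': array([431.8,  26.1]), 'size': array([41.9, 65. ]), 'long_deg': np.float32(108.1), 'z': array([ 67.6,  92.7, 100.4])}
```

Emit:
step_arm([
  [[1,0.6,0],[0,0,-0.13]],
  [[1,0.6,0],[0,0,0]],
  [[1,0.6,0],[0,0,0]],
  [[1,0.6,0],[0,0,0]],
  [[1,0.6,0],[0,0,0]],
  [[1,0.6,0],[0,0,0]],
  [[1,0.6,0],[0,0,0]],
  [[1,0.4,0],[0,0,0]],
  [[0.2,0.1,1],[0,0,0]],
  [[0,0,1],[0,0,0]],
  [[0,0,0],[0,0,0]],
  [[0,0,0],[0,0,0]],
])

```text
t: 16.2
position: [0.4341, 0.0071, 0.1559]
eef_rot: [[-0.293, 0.956, -0.001], [0.956, 0.293, -0.0], [0.0, -0.001, -1.0]]
ft_force: [-0.7, -0.7, 0.1]
width: 0.0854
finger_force: 0.0
```

```bash
python3 -c "
from h import *
go(.4332,.0103,.075,107.2)"
```

```text
t 16.2 p [0.4341 0.0071 0.1559] w 0.0854 F [-0.7 -0.7  0.1] ff 0.0 q6 -0.54
shift now axes [0.17 0.01 4.04] after turn axes [0.17 0.01 4.04] turn [-0.004 -0.001 -0.021]
```

Emit:
step_arm([
  [[0.17,0.01,0.5],[0,0,0]],
  [[0,0,1],[0,0,0]],
  [[0,0,1],[0,0,0]],
  [[0,0,1],[0,0,0]],
  [[0,0,0.5],[0,0,0]],
  [[0,0,0],[0,0,0]],
  [[0,0,0],[0,0,0]],
  [[0,0,0],[0,0,0]],
])

```text
t: 17.0
position: [0.4337, 0.0106, 0.0766]
eef_rot: [[-0.293, 0.956, 0.002], [0.956, 0.293, -0.0], [-0.001, 0.002, -1.0]]
ft_force: [0.2, 0.6, 0.8]
width: 0.0855
finger_force: 0.0
```

Emit:
step_arm([
  [[0,0,0],[0,0,0]],
  [[0,0,0],[0,0,0]],
  [[0,0,0],[0,0,0]],
  [[0,0,0],[0,0,0]],
  [[0,0,0],[0,0,0]],
  [[0,0,0],[0,0,0]],
  [[0,0,0],[0,0,0]],
  [[0,0,0],[0,0,0]],
], grip=0)

```text
t: 17.8
position: [0.4331, 0.0108, 0.0758]
eef_rot: [[-0.293, 0.956, 0.0], [0.956, 0.293, -0.0], [-0.0, 0.0, -1.0]]
ft_force: [1.2, 0.2, 0.7]
width: 0.0403
finger_force: 63.6
```

Emit:
step_arm([
  [[0,0,-0.3],[0,0,0]],
  [[0,0,-0.7],[0,0,0]],
  [[0,0,-1],[0,0,0]],
  [[0,0,-1],[0,0,0]],
  [[0,0,-1],[0,0,0]],
  [[0,0,-1],[0,0,0]],
  [[0,0,-1],[0,0,0]],
  [[0,0,-0.5],[0,0,0]],
  [[0,0,0],[0,0,0]],
  [[0,0,0],[0,0,0]],
  [[0,0,0],[0,0,0]],
])

```text
t: 18.9
position: [0.432, 0.011, 0.2046]
eef_rot: [[-0.293, 0.956, -0.002], [0.956, 0.293, 0.001], [0.001, -0.002, -1.0]]
ft_force: [-0.6, -0.0, -1.2]
width: 0.0403
finger_force: 63.4
```

Run:
```python
from h import *
go(.3942,-.3577,.195,96.5)
n='side';p,d=env.snapshot(n);cv2.imwrite('pics/side3.png',cv2.resize(p[180:400,250:470,::-1],None,fx=2.7,fy=2.7));W=cloud(n,d)
s=env.observe();o=(W-s['position'])@s['eef_rot']
m=(abs(o[...,0])<.06)&(abs(o[...,1])<.05)&(o[...,2]>.02)&(W[...,2]>.03)
print(m.sum(),'foot z world',np.round(np.percentile(W[m][:,2],[1,5]),4),'tool x',np.round(np.percentile(o[m][:,0]*1000,[1,5,50,95,99]),1),'tool y',np.round(np.percentile(o[m][:,1]*1000,[1,5,50,95,99]),1))
```

```text
t 18.9 p [0.432  0.011  0.2046] w 0.0403 F [-0.6 -0.  -1.2] ff 63.388948794454336 q6 -0.53
shift now axes [-17.07  -7.21   0.47] after turn axes [-18.1   -3.97   0.48] turn [-0.015 -0.007  1.319]
1494 foot z world [0.131  0.1337] tool x [-27.6 -25.9  27.8  33.3  34.5] tool y [-19.2 -17.2   4.4  18.4  19.3]
```

View pics/side3.png

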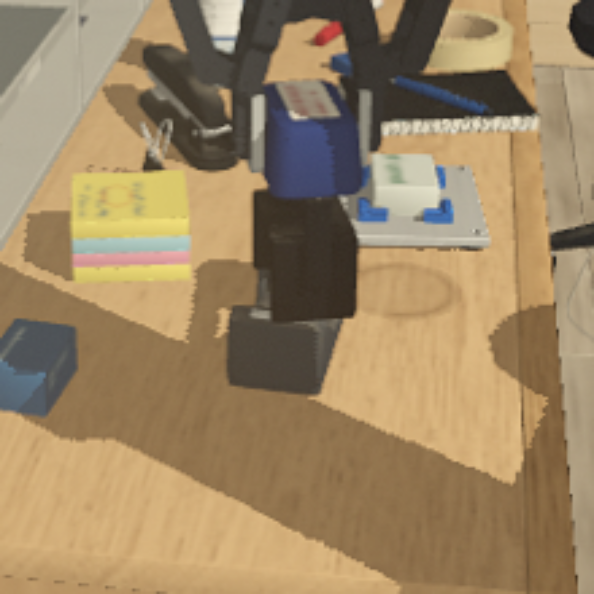

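The stamp is held upright with its foot at z≈0.13 (crop (310,310)), and the carton sits in the stops at (405,185). Next I carry it over.

Emit:
step_arm([
  [[0,0,0],[0,0,0.7]],
  [[-0.5,0,0],[0,0,0.62]],
  [[-0.8,-0.2,0],[0,0,0]],
  [[-1,-0.2,0],[0,0,0]],
  [[-1,-0.2,0],[0,0,0]],
  [[-1,-0.2,0],[0,0,0]],
  [[-1,-0.2,0],[0,0,0]],
  [[-1,-0.2,0],[0,0,0]],
  [[-1,-0.2,0],[0,0,0]],
  [[-1,-0.2,0],[0,0,0]],
  [[-1,-0.2,0],[0,0,0]],
  [[-1,-0.2,0],[0,0,0]],
  [[-1,-0.2,0],[0,0,0]],
  [[-1,-0.2,0],[0,0,0]],
  [[-1,-0.2,0],[0,0,0]],
  [[-1,-0.2,0],[0,0,0]],
  [[-1,-0.2,0],[0,0,0]],
  [[-1,-0.2,0],[0,0,0]],
  [[-1,-0.2,0],[0,0,0]],
  [[-0.5,-0.2,0],[0,0,0]],
])

```text
t: 20.95
position: [0.4023, -0.3528, 0.2053]
eef_rot: [[-0.112, 0.994, -0.0], [0.994, 0.112, -0.0], [-0.0, -0.0, -1.0]]
ft_force: [-0.0, 0.2, -0.5]
width: 0.0399
finger_force: 63.3
```

Emit:
step_arm([
  [[-0.2,-0.1,0],[0,0,0]],
  [[0,0,0],[0,0,0]],
  [[0,0,0],[0,0,0]],
  [[0,0,0],[0,0,0]],
  [[0,0,0],[0,0,0]],
])

```text
t: 21.45
position: [0.4011, -0.3544, 0.2059]
eef_rot: [[-0.114, 0.993, 0.0], [0.993, 0.114, -0.0], [-0.0, 0.0, -1.0]]
ft_force: [-0.5, -0.1, -1.2]
width: 0.0401
finger_force: 63.3
```

Run:
```python
from h import *
go(.3942,-.3579,.119,96.5)
```

```text
t 21.45 p [ 0.4011 -0.3544  0.2059] w 0.0401 F [-0.5 -0.1 -1.2] ff 63.322529727593064 q6 -1.05
shift now axes [-0.13 -0.36  4.34] after turn axes [-0.13 -0.36  4.34] turn [0.001 0.    0.006]
```

Correct sideways, then go down to about 30 mm above the lid and look before finishing.

Emit:
step_arm([
  [[-0.13,-0.36,0],[0,0,0]],
  [[0,0,0.6],[0,0,0]],
  [[0,0,1],[0,0,0]],
  [[0,0,1],[0,0,0]],
  [[0,0,0.7],[0,0,0]],
  [[0,0,0],[0,0,0]],
  [[0,0,0],[0,0,0]],
  [[0,0,0],[0,0,0]],
  [[0,0,0],[0,0,0]],
])

```text
t: 22.35
position: [0.3944, -0.359, 0.1406]
eef_rot: [[-0.113, 0.994, 0.001], [0.994, 0.113, -0.001], [-0.002, 0.001, -1.0]]
ft_force: [-0.2, 0.5, -1.7]
width: 0.0407
finger_force: 63.3
```

```bash
cat > look.py <<'E'
from h import *
import sys
go(.3942,-.3579,.119,96.5)
n='side';p,d=env.snapshot(n);cv2.imwrite(f'pics/{sys.argv[1]}.png',cv2.resize(p[150:310,310:510,::-1],None,fx=3.6,fy=3.6));W=cloud(n,d)
a=np.radians(96.5);y=np.array([np.cos(a),np.sin(a)]);x=np.array([y[1],-y[0]])
o=W[...,:2]-[.3942,-.3579];u=o@x;v=o@y
for nm,z0,z1,r in(('box',.022,.032,.04),('foot',float(sys.argv[2]),float(sys.argv[2])+.03,.05)):
    m=(abs(u)<r)&(abs(v)<r)&(W[...,2]>z0)&(W[...,2]<z1)
    if m.sum()<20: print(nm,m.sum());continue
    f=m&(v>np.percentile(v[m],50)-.005)&(v>.02)
    print(nm,m.sum(),'u',np.round(np.percentile(u[f]*1000,[2,50,98]),1),'end v',np.round(np.median(v[f])*1000,1),'z',np.round(np.percentile(W[f][:,2]*1000,[1,50,99]),1), 'slope deg',np.round(np.degrees(np.polyfit(u[f],v[f],1)[0]),1))
E
python3 look.py side4 .055
```

```text
t 22.35 p [ 0.3944 -0.359   0.1406] w 0.0407 F [-0.2  0.5 -1.7] ff 63.32130879163742 q6 -1.06
shift now axes [ 0.06 -0.01  1.08] after turn axes [ 0.05 -0.    1.08] turn [ 0.007  0.011 -0.   ]
box 167 u [-27.8   0.8  31.1] end v 28.8 z [22.2 26.3 31.8] slope deg 1.1
foot 208 u [-17.5   2.4  21.4] end v 26.8 z [67.2 76.8 84.8] slope deg 0.0
```

View pics/side4.png

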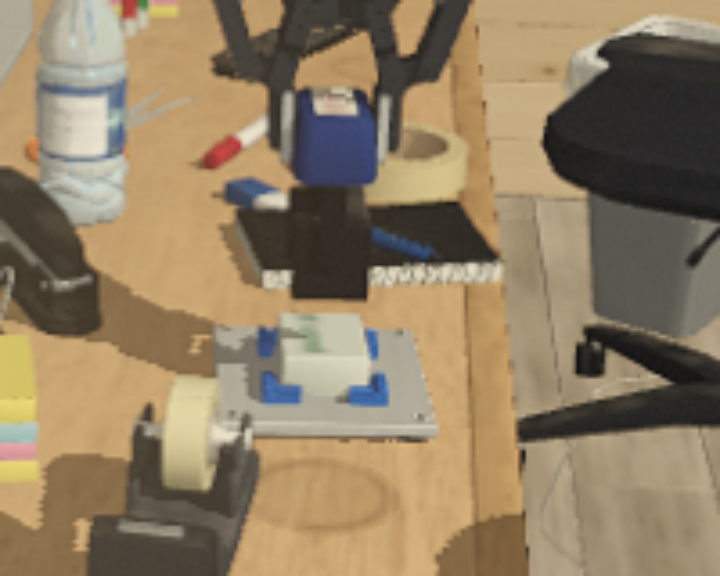

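The side crop shows the stamp upright and in line above the seated carton: foot bottom at (330,295), lid centred at (325,335). I shift 2 mm lengthwise and lower it to about 1 cm.

Emit:
step_arm([
  [[0.1,0,0.2],[0,0,0]],
  [[0,0,0.3],[0,0,0]],
  [[0,0,0.3],[0,0,0]],
  [[0,0,0.15],[0,0,0]],
  [[0,0,0.05],[0,0,0]],
  [[0,0,0],[0,0,0]],
  [[0,0,0],[0,0,0]],
  [[0,0,0],[0,0,0]],
  [[0,0,0],[0,0,0]],
])

```text
t: 23.3
position: [0.3939, -0.3566, 0.1199]
eef_rot: [[-0.113, 0.994, 0.0], [0.994, 0.113, -0.0], [-0.0, 0.0, -1.0]]
ft_force: [0.8, 0.8, 0.4]
width: 0.0406
finger_force: 63.3
```

```bash
python3 look.py side5 .045
```

```text
t 23.3 p [ 0.3939 -0.3566  0.1199] w 0.0406 F [0.8 0.8 0.4] ff 63.33824487403035 q6 -1.06
shift now axes [-0.07  0.01  0.04] after turn axes [-0.07  0.01  0.04] turn [ 0.001  0.002 -0.001]
box 171 u [-28.1   0.6  32.4] end v 28.9 z [22.1 26.  31.8] slope deg 1.4
foot 327 u [-18.1   1.9  20.9] end v 29.6 z [47.  60.5 74.8] slope deg -0.9
```

View pics/side5.png

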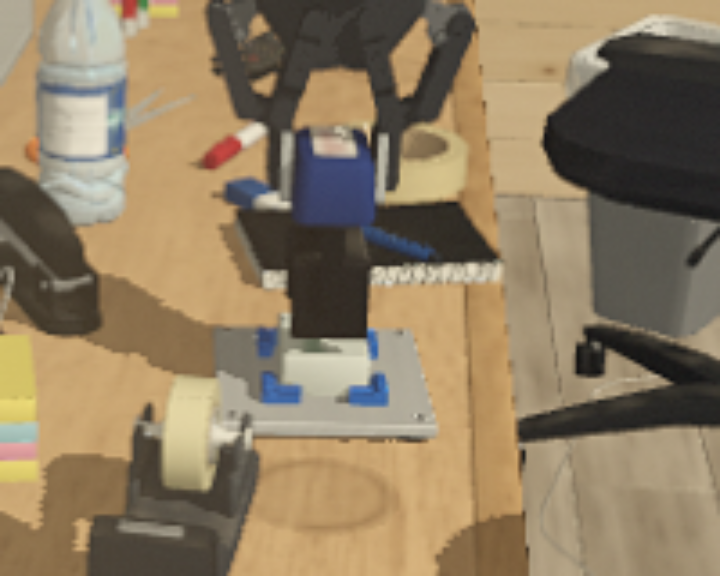

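The stamp is upright about 11 mm above the lid, with foot edge (330,338) and lid edge (325,345) lined up. I'm handing in.

```bash
python3 -c "
from station import env
print(env.job_done())"
```

```text
the job is handed in; nothing more can be done
None
```

I handed the job in with the carton seated in the cradle and released, and the stamp held upright about 11 mm above the lid, centred and aligned to within about 2 mm by camera; the judging result was not shown.

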